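# Seat two filter discs in a microscope filter plate by nudging

## Task

Load the microscope's filter plate: with the fingertips, push the two loose black filter discs across the top of the plate, in either order, until each drops into the round recess of its own size, the large disc in the large recess and the small disc in the small one, and lies flat on the bottom. Only push the discs; never pick them up or lift them off the plate. Leave the other things on the table where they are.

Things in the scene. Friction and masses are not known exactly. Their poses are not given: they have to be found in the camera images.
- filter_plate: plain grey metal plate, 140 (its x) x 200 (its y) x 14 mm high, lying flat on the table and fixed to it; origin at the centre of its underside, z up. Its -x side faces roughly to the robot, its yaw varies. Two round blind recesses, 6 mm deep with vertical walls, a 1 mm chamfer at the mouth and a white window in the floor (flush), lie side by side in its +x half; the rest of its top is flat and smooth.
- cell_large (a point): centre of the mouth of the large recess (level with the plate's top, 14 mm above the table): 48 mm across, 6 mm deep; at x +28, y +50 mm in the plate's frame. Axes as the plate's.
- cell_small (a point): centre of the mouth of the small recess (level with the plate's top): 36 mm across, 6 mm deep; at x +28, y -50 mm in the plate's frame. Axes as the plate's.
- disc_large_center (a point): centre (half-way up) of the large loose filter disc: black rim, grey glass face, 44 mm across, 8 mm thick, about 30 g. It starts lying flat on the -x half of the plate's top, either in front of its own recess or in front of the other; centre then 4 mm above the plate's top. Once it is seated its top stands 2 mm above the plate's top. A slowly pushed disc drops when its centre is within about 9 mm of the recess's centre.
- disc_small_center (a point): centre (half-way up) of the small loose filter disc: same make, 32 mm across, 8 mm thick, about 20 g; starts on the -x half of the plate's top on the side the large disc does not occupy. It drops when its centre is within about 8 mm of the centre of its recess; it would also fall into the large recess, where it does not belong.
- dust_cap: bystander: black round eyepiece cap, 35 mm across, 14 mm high, on the table beside the plate's -x edge; origin at the centre of its underside
- folded_loupe: bystander: small folded loupe, 26 x 34 x 13 mm, on the table beside the plate's -y edge; origin at the centre of its underside
- spare_can: bystander: white can with black screw lid, 42 mm across, 48 mm high, on the table behind the plate; origin at the centre of its underside
- flat_dish: bystander: small clear dish, 42 mm across, 12 mm high, behind and to the right of the plate; origin at the centre of its underside
- dropper: bystander: dropper bottle, 33 mm across, 98 mm high, farther right at the back; origin at the centre of its underside
- air_blower: bystander: black rubber blower standing nozzle up, 52 mm across, 100 mm high, at the right edge of the table; origin at the centre of its underside
Not all that is in view belongs to the job. What is shaped like the part that bears disc_large_center but blue or green is not meant.

How it is judged:
By the outcome, as a careful person would: the job done as asked, in the order asked, and still so for the second after the job is handed in, with the robot touching nothing.
It also fails if it takes over 54 s, if anything falls off the work surface, if the arm or the gripper's body presses on something with over 40 N, if the wrist force passes 120 N, or if a joint passes its speed limit or range.

## Robot

A 6-joint arm with a two-finger parallel gripper is mounted at the origin on a cart in front of the work surface, level with it; the furniture and walls round the work are solid. World frame = base frame: x ahead of the robot, y to its left, z up, the work surface at z = 0. Lengths are in mm, angles in degrees, forces in N, time in s.
With the tool pointing down it reaches from about 350 to 975 mm from the base axis. Payload 17.4 kg.
Tool frame: the origin (TCP) lies at the very end of the fingers, on their centre line; the grasp point (between the pads) lies 19 mm behind it; y points along the fingers, z is the direction in which the jaws open and shut, and the axes are right-handed (so a half turn about y gives the same grasp; the last joint's range is limited). The gripper opens to 85 mm and grips with 20 to 120 N. Pads are 22 mm wide; open, the fingers measure 114 mm over their backs; the gripper's body (76 mm by 85 mm) begins 54 mm behind the grasp point. The pads swing forward as they close: fully open they stand 13 mm farther back than shut.
Start: joints at [-75.103, 6.646, 82.598, -0, 90.757, -2.166], TCP at [198.047, -645.298, 231.303] pointing down, gripper open.
Joint ranges: [-162.19, 162.19], [-47.58, 125.68], [4.15, 143.07], [-65.23, 245.23], [0.69, 171.88], [-170.13, 170.13]. Speed limits (degrees/s): [108.29, 108.29, 127.2, 180, 180, 180].

## Interface

Orientations are given as [roll, pitch, yaw] about the fixed x, y, z axes, in that order (R = Rz(yaw) Ry(pitch) Rx(roll)).
In Python, from cell import r gives the robot as it stands. The module is installed in compiled form; this text tells all that it offers.
- The arm moves only by the shell command python3 -m handwheel 'ROWS' [FORCE]. ROWS is JSON, a list of rows, each a list of 3 entries, a list of its own where there are three numbers: the shift along the tool's x, y, z in cm, then the turn about the tool's y in rad, then the gripper command: -1 is fully open, 1 is shut, values between are in proportion. In form: [[[dx, dy, dz], turn, gripper], ...]. A call has 1 to 12 rows; each row shifts and turns the commanded pose from where the row before left it, along the tool's axes as they then stand; what a row does not reach is not made up. A row lasts 1/12 s, in which the tool goes at most 41.7 mm and 7.16 degrees, less where a joint would pass 70% of its speed; a pose out of reach is approached as far as the arm can. A call with a gripper value outside its range is refused whole. The fingers move at their own pace and stop on an object; FORCE is the grip in N (left out, the last holds). Time passes only in rows, so rows that do not move let the fingers close. It gives the time, the measured TCP pose, the force and the opening at its end, in the units of the state.
- r.observe(): the state, without advancing time (a new reading comes with each control period).
- r.get_image(name): name is "scene" or "top" or "wrist"; returns the picture (400x640x3 uint8, blue, green, red); there is no depth.
- r.camera_params(name): a dict with "mtx" (3x3 intrinsics, pixels), "cam_to_world" (4x4, takes a point from camera to world coordinates). Camera axes: x right, y up, looking along -z (the intrinsics and any distortion apply to the point x, -y, -z); pixel columns grow to the right and rows downward; lengths in mm; the calibration is good to about 2 mm. The wrist camera is an equidistant fisheye: a pixel r from the principal point sees the ray r / f radians off the axis. A picture is of the moment at which its call begins: read the wrist's pose just before it. camera_params takes no time and is no camera call; for the wrist camera it gives the pose at the moment of the call.
- r.finish_job(): hands the job in, once; it reports no verdict.
The state is a dict: "t": time; "joints": joint angles; "dq": joint speeds; "joint_torque": joint torques, N m; "ee_pos": TCP position; "ee_rot": TCP orientation; "force": force on the tool from outside, world axes, zero at the start; "ft_torque": the same for the moment, N m; "width": opening from 0.0 (shut) to 1.0 (fully open).
Only numpy, scipy, OpenCV 4.12 (cv2) and the standard library are available. Lean on these libraries where they do the work, as an engineer would, in place of code of your own. Each camera call takes 0.05 s, during which the arm holds its last target. There are 200 camera calls.

## Working session

There is one attempt and no reset: what is moved stays moved. The work goes in short steps, Python scripts to look and compute and a shell command to move; the robot and the scene stay as the last step left them, time stands still between calls to the robot, and variables do not carry over. Pictures are saved under pics/ and viewed, about 8 in all and at most 12, crops included, and the job is handed in when it is done.

```bash
mkdir -p pics; python3 - <<'E'
from cell import r
import cv2
print(r.observe())
for n in("scene","top"):
    cv2.imwrite(f"pics/{n}0.png",r.get_image(n)); p=r.camera_params(n); print(n,p)
E
```

```text
{'t': 0.0, 'joints': array([-7.51049502e+01,  6.67380936e+00,  8.26353811e+01, -5.57859865e-04,
        9.07560943e+01, -2.16646733e+00]), 'dq': array([ 0.00119207, -0.00110723,  0.013695  ,  0.01120287, -0.02126758,
       -0.09334937]), 'joint_torque': array([-1.87600221e-03, -7.31991220e+01, -6.32491350e+01, -1.95594384e-04,
        6.31461371e-03,  1.41388801e-05]), 'ee_pos': array([ 197.97675747, -645.11835289,  230.56983537]), 'ee_rot': array([-9.00652592e+01,  1.91053777e-03, -1.62938491e+02]), 'force': array([ 0.14932278, -0.58842812,  0.53416097]), 'ft_torque': array([0.03379858, 0.00320888, 0.01572548]), 'width': 0.9976136851595693}
scene {'mtx': array([[465.72990033,   0.        , 319.2571359 ],
       [  0.        , 465.72990033, 203.39238236],
       [  0.        ,   0.        ,   1.        ]]), 'cam_to_world': array([[ 9.80747614e-01,  1.61340579e-01, -1.10015162e-01,
         4.24275491e+02],
       [-1.94970796e-01,  7.77345523e-01, -5.98097256e-01,
        -6.36710320e+02],
       [-1.09775636e-02,  6.08032200e-01,  7.93836467e-01,
         8.31566395e+02],
       [ 0.00000000e+00,  0.00000000e+00,  0.00000000e+00,
         1.00000000e+00]])}
top {'mtx': array([[441.24092368,   0.        , 315.44543519],
       [  0.        , 441.24092368, 199.84270137],
       [  0.        ,   0.        ,   1.        ]]), 'cam_to_world': array([[ 1.17712690e-02,  9.93943562e-01, -1.09259471e-01,
         4.36562868e+02],
       [-9.99747682e-01,  9.60807153e-03, -2.03041262e-02,
        -4.22996521e+01],
       [-1.91313827e-02,  1.09470909e-01,  9.93805872e-01,
         1.16090851e+03],
       [ 0.00000000e+00,  0.00000000e+00,  0.00000000e+00,
         1.00000000e+00]])}
```

View pics/top0.png

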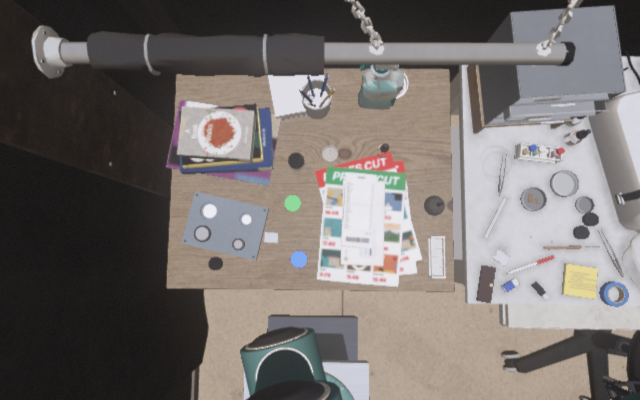

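View pics/scene0.png

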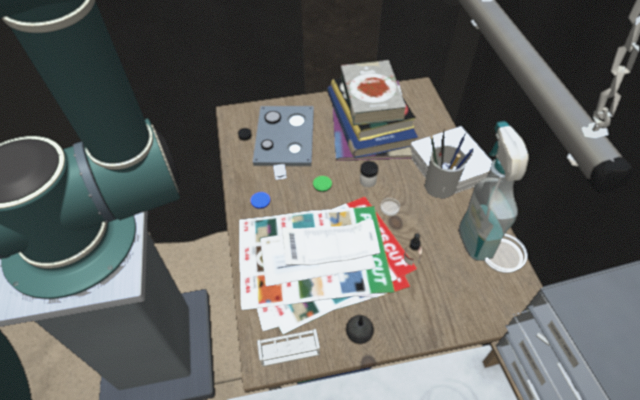

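The top view shows the plate at about (226,226), with its white windows at (209,211) large and (246,219) small. These could be taken for the discs:
- black rings on the plate: (203,233) large and (238,243) small
- blue disc at (299,259) and green disc at (292,203), both decoys
- dust cap at (215,263)
- can lid at (296,160)

I choose the two black rings on the plate and will check them in a crop.

```bash
cat > h.py <<'E'
from cell import r
import cv2, numpy as np
def cast(p,u,v,z):
    M=p["cam_to_world"]; K=p["mtx"]
    d=M[:3,:3]@np.array([(u-K[0,2])/K[0,0],-(v-K[1,2])/K[1,1],-1.])
    o=M[:3,3]; return (o+d*(z-o[2])/d[2])
def blobs(mask,lo,hi):
    n,l,s,c=cv2.connectedComponentsWithStats(mask.astype(np.uint8))
    return [(c[i],s[i,4]) for i in range(1,n) if lo<=s[i,4]<=hi]
E
python3 - <<'E'
from h import *
for n,(x0,y0,x1,y1) in dict(top=(175,185,285,285),scene=(225,90,325,190)).items():
    im=cv2.imread(f"pics/{n}0.png"); p=r.camera_params(n)
    c=im[y0:y1,x0:x1]; 
    g=c.max(2); 
    print(n,"white"); 
    for (q,a) in blobs(c.min(2)>200,15,400): print(q+[x0,y0],a,cast(p,*(q+[x0,y0]),8).round(1))
    print("dark")
    m=(g<70).astype(np.uint8)
    cs,_=cv2.findContours(m,cv2.RETR_EXTERNAL,cv2.CHAIN_APPROX_NONE)
    for k in cs:
        if len(k)>15:
            (a,b),R=cv2.minEnclosingCircle(k); print(a+x0,b+y0,R,cast(p,a+x0,b+y0,20).round(1))
    hsv=cv2.cvtColor(c,cv2.COLOR_BGR2HSV); print(c[c.shape[0]//2,c.shape[1]//2],hsv[50,50])
    if n=="top":
        b=c.astype(int); m=((b[...,0]-b[...,2])>8).astype(np.uint8)
        m=cv2.morphologyEx(m,cv2.MORPH_CLOSE,np.ones((9,9)))
        cs,_=cv2.findContours(m,cv2.RETR_EXTERNAL,cv2.CHAIN_APPROX_NONE); k=max(cs,key=cv2.contourArea)
        q=cv2.boxPoints(cv2.minAreaRect(k))+[x0,y0]
        print("plate",[cast(p,*a,14).round(1) for a in q])
        cv2.imwrite("pics/crop.png",cv2.resize(c,None,fx=6,fy=6,interpolation=cv2.INTER_CUBIC)[:600,:800])
E
```

```text
top white
[209.28666667 210.62666667] 150 [532.  260.6   8. ]
[246. 219.] 69 [511.  162.9   8. ]
[270.75892857 237.04464286] 112 [464.5  96.8   8. ]
dark
215.26119232177734 262.87313079833984 6.120348930358887 [396.4 236.9  20. ]
[165 153 147] [109  30 163]
plate [array([447.6, 328.1,  14. ]), array([583.4, 302. ,  14. ]), array([530.6,  66.4,  14. ]), array([396.6,  95.2,  14. ])]
scene white
[296.44247788 120.40707965] 113 [533.4 260.4   8. ]
[294.34920635 148.26984127] 63 [511.8 163.2   8. ]
[279.06185567 169.79381443] 97 [465.  101.1   8. ]
dark
267.0 146.5 5.02503776550293 [446.5 171.   20. ]
244.5 134.0 6.265082359313965 [397.2 225.5  20. ]
272.5 119.5 6.5193023681640625 [472.5 263.3  20. ]
274.5 97.0 49.99259948730469 [489.6 349.3  20. ]
[163 149 135] [105  44 163]
```

View pics/crop.png

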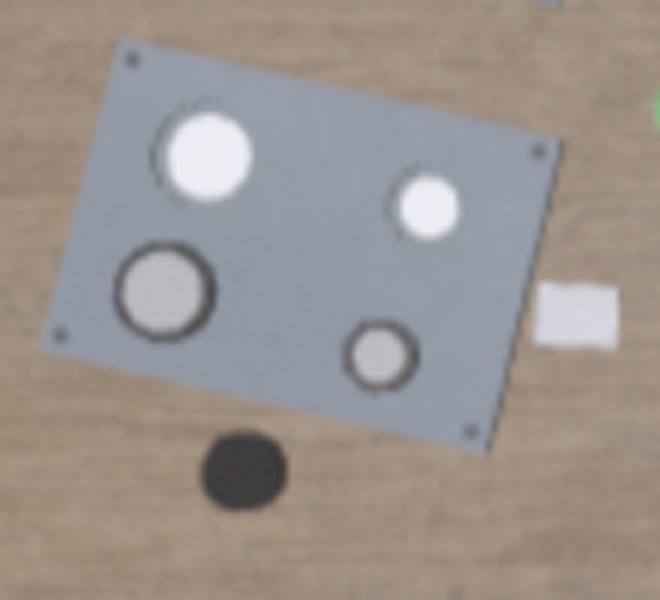

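The crop confirms the choice: two black-rimmed discs with grey glass lie on the plate's -x half, at crop (163,291) and (378,356). Each is in front of its own recess. Next I work out the push lines.

```bash
python3 - <<'E'
from h import *
pt,ps=r.camera_params("top"),r.camera_params("scene")
im=cv2.imread("pics/top0.png"); 
cell={'L':np.array([532.7,260.5]),'S':np.array([511.4,163.0])}
s=cv2.imread("pics/scene0.png").max(2)
for n,ct,cs in(('L',(163/6+175-.4,291/6+185-.4),(272.5,118.5)),('S',(378/6+175-.4,356/6+185-.4),(267,145))):
    a=cast(pt,*ct,22)[:2]; b=cast(ps,*cs,20)[:2]; d=cell[n]-a
    print(n,a.round(1),b.round(1),"dist",np.hypot(*d).round(1),"dir",np.degrees(np.arctan2(d[1],d[0])).round(1))
R=r.observe(); print(R['ee_pos'])
c,s_=np.cos(np.radians(-162.94)),np.sin(np.radians(-162.94)); X=np.array([c,s_]);Z=np.array([-s_,c])
t=np.array([475,221])-R['ee_pos'][:2]; print("shift cm",t@X/10,t@Z/10)
E
```

```text
L [472.3 274.3] [473. 267.] dist 61.9 dir -12.8
S [445.5 180.3] [447.2 176.1] dist 68.1 dir -14.7
[ 197.99932701 -645.13813796  230.6590827 ]
shift cm -51.89136364866457 -74.67618661482206
```

```bash
python3 -m handwheel '[[[-2.07,0,-2.99],0,-1],[[-2.07,0,-2.99],0,0.53],[[-2.07,0,-2.99],0,0.53],[[-2.07,0,-2.99],0,0.53],[[-2.07,0,-2.99],0,0.53],[[-2.07,0,-2.99],0,0.53],[[-2.07,0,-2.99],0,0.53],[[-2.07,0,-2.99],0,0.53],[[-2.07,0,-2.99],0,0.53],[[-2.07,0,-2.99],0,0.53],[[-2.07,0,-2.99],0,0.53],[[-2.07,0,-2.99],0,0.53]]' 20; python3 -m handwheel '[[[-2.07,0,-2.99],0,0.53],[[-2.07,0,-2.99],0,0.53],[[-2.07,0,-2.99],0,0.53],[[-2.07,0,-2.99],0,0.53],[[-2.07,0,-2.99],0,0.53],[[-2.07,0,-2.99],0,0.53],[[-2.07,0,-2.99],0,0.53],[[-2.07,0,-2.99],0,0.53],[[-2.07,0,-2.99],0,0.53],[[-2.07,0,-2.99],0,0.53],[[0,0,0],0,0.53],[[0,0,0],0,0.53]]'
```

```text
t: 1.1
ee_pos: [330.2, -227.7, 231.2]
ee_rot: [-90.0, 0.0, -163.0]
force: [0.1, -0.9, -0.5]
width: 0.233
t: 2.1
ee_pos: [440.3, 118.6, 230.7]
ee_rot: [-90.0, -0.1, -162.8]
force: [-1.4, -0.1, -0.5]
width: 0.236
```

```bash
python3 -m handwheel '[[[-2.1,0,-2.92],0,0.53],[[-2.1,0,-2.92],0,0.53],[[-2.1,0,-2.92],0,0.53],[[0,0,0],0.104,0.53],[[0,0,0],0.104,0.53],[[0,0,0],0.104,0.53],[[0,0,0],0.104,0.53],[[0,0,0],0.104,0.53],[[0,2,0],0,0.53],[[0,2,0],0,0.53],[[0,0,0],0,0.53],[[0,0,0],0,0.53]]'; python3 - <<'E'
from h import *
p=r.camera_params("wrist"); cv2.imwrite("pics/w1.png",r.get_image("wrist")); print(p, r.observe()['ee_pos'])
E
```

```text
t: 3.1
ee_pos: [474.7, 218.3, 191.0]
ee_rot: [-89.9, -0.1, 167.2]
force: [-0.7, -0.3, 0.1]
width: 0.234
{'mtx': array([[309.70691629,   0.        , 319.86421758],
       [  0.        , 309.70691629, 198.40109547],
       [  0.        ,   0.        ,   1.        ]]), 'cam_to_world': array([[-2.21224809e-01,  9.37063199e-01,  2.70133569e-01,
         5.42453642e+02],
       [-9.75222765e-01, -2.12675584e-01, -6.09069316e-02,
         2.03414562e+02],
       [ 3.77170503e-04, -2.76914530e-01,  9.60894479e-01,
         3.33225186e+02],
       [ 0.00000000e+00,  0.00000000e+00,  0.00000000e+00,
         1.00000000e+00]])} [475.08246061 218.64301804 192.15197104]
```

View pics/w1.png

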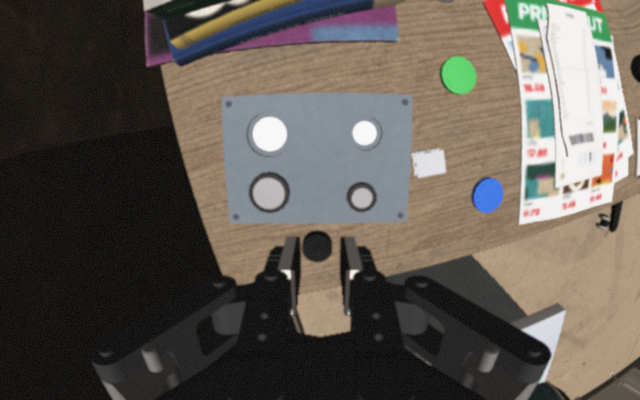

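The wrist view shows both windows, at (268,133) and (364,133), and both discs, at (269,192) and (361,197). The dust cap is at (317,245). The fingers are clear of everything, so I measure from here.

```bash
cat >> h.py <<'E'
def wcast(p,u,v,z):
    M=p["cam_to_world"]; K=p["mtx"]; a=(u-K[0,2])/K[0,0]; b=(v-K[1,2])/K[1,1]; t=np.hypot(a,b)
    s=np.sin(t)/t; d=M[:3,:3]@np.array([a*s,-b*s,-np.cos(t)]); o=M[:3,3]; return (o+d*(z-o[2])/d[2])[:2]
def wmeasure(im,p,box=(215,95,420,222)):
    x0,y0,x1,y1=box; c=im[y0:y1,x0:x1]; o={}
    w=sorted([(a,tuple(q+[x0,y0])) for q,a in blobs(c.min(2)>195,100,3000)],reverse=True)
    for a,q in w: print("white",a,np.round(q,1),wcast(p,*q,8).round(1))
    m=(c.max(2)<75).astype(np.uint8)
    for k in cv2.findContours(m,cv2.RETR_EXTERNAL,cv2.CHAIN_APPROX_NONE)[0]:
        (a,b),R=cv2.minEnclosingCircle(k)
        if R>8: print("dark",round(a+x0,1),round(b+y0,1),round(R,1),wcast(p,a+x0,b+y0,19).round(1))
E
python3 - <<'E'
from h import *
wmeasure(cv2.imread("pics/w1.png"),r.camera_params("wrist"))
E
```

```text
white 928 [269.4 133.6] [532.8 260.9]
white 466 [364.1 132.6] [511.6 163.1]
white 129 [416.6 163. ] [467.5 111.8]
dark 361.2 196.5 14.3 [446.9 180.5]
dark 269.0 192.0 19.7 [473.3 275.1]
```

```bash
python3 -m handwheel '[[[0,3.4,0],0,0.53],[[0,3.4,0],0,0.53],[[0,3.4,0],0,0.53],[[0,3.4,0],0,0.53],[[0,2,0],0,0.53],[[0,1.2,0],0,0.53],[[0,0,0],0,0.53],[[0,0,0],0,0.53],[[0,0,0],0,0.53]]'; for i in 1; do python3 -m handwheel '[[[0,0.1,0],0,0.53],[[0,0,0],0,0.53]]'; python3 -m handwheel '[[[0,0.1,0],0,0.53],[[0,0,0],0,0.53]]';python3 -m handwheel '[[[0,0.1,0],0,0.53],[[0,0,0],0,0.53]]'; done
```

```text
t: 3.9
ee_pos: [476.0, 219.8, 25.5]
ee_rot: [-90.1, 0.1, 167.3]
force: [0.1, 0.1, 0.9]
width: 0.238
t: 4.07
ee_pos: [475.5, 219.6, 23.6]
ee_rot: [-90.1, 0.1, 167.3]
force: [-0.4, 0.0, -0.3]
width: 0.234
t: 4.23
ee_pos: [475.0, 219.5, 21.6]
ee_rot: [-90.0, 0.0, 167.3]
force: [-0.2, 0.4, 0.4]
width: 0.232
t: 4.4
ee_pos: [474.9, 219.4, 20.2]
ee_rot: [-90.0, -0.0, 167.3]
force: [0.1, -0.0, -0.1]
width: 0.235
```

```bash
python3 -m handwheel '[[[0,0.1,0],0,0.53],[[0,0,0],0,0.53]]'; python3 -m handwheel '[[[0,0.1,0],0,0.53],[[0,0,0],0,0.53]]';python3 -m handwheel '[[[0,0.1,0],0,0.53],[[0,0,0],0,0.53]]'; python3 -m handwheel '[[[0,0.1,0],0,0.53],[[0,0,0],0,0.53]]'
```

```text
t: 4.57
ee_pos: [474.8, 219.4, 19.1]
ee_rot: [-90.0, -0.0, 167.3]
force: [-0.6, 0.4, -0.4]
width: 0.23
t: 4.73
ee_pos: [474.8, 219.4, 18.1]
ee_rot: [-90.0, -0.0, 167.3]
force: [-0.4, 0.1, -1.1]
width: 0.239
t: 4.9
ee_pos: [474.9, 219.4, 17.1]
ee_rot: [-90.0, -0.0, 167.3]
force: [1.1, -0.9, -0.2]
width: 0.234
t: 5.07
ee_pos: [474.8, 219.4, 16.1]
ee_rot: [-90.0, -0.0, 167.3]
force: [-0.3, -0.1, 0.7]
width: 0.235
```

```bash
python3 -m handwheel '[[[0,0.1,0],0,0.53],[[0,0,0],0,0.53]]'; python3 -m handwheel '[[[0,0.1,0],0,0.53],[[0,0,0],0,0.53]]'
```

```text
t: 5.23
ee_pos: [474.9, 219.4, 15.1]
ee_rot: [-90.0, -0.0, 167.3]
force: [-0.2, 0.1, -0.0]
width: 0.236
t: 5.4
ee_pos: [474.9, 219.4, 14.2]
ee_rot: [-90.0, 0.0, 167.3]
force: [-0.4, -0.4, -0.5]
width: 0.233
```

```bash
python3 -m handwheel '[[[0,0.05,0],0,0.53],[[0,0,0],0,0.53]]'; python3 -m handwheel '[[[0,0.05,0],0,0.53],[[0,0,0],0,0.53]]'
```

```text
t: 5.57
ee_pos: [475.0, 219.4, 14.1]
ee_rot: [-90.0, 0.0, 167.3]
force: [-2.1, -0.3, 5.1]
width: 0.237
t: 5.73
ee_pos: [475.0, 219.4, 14.1]
ee_rot: [-90.0, 0.0, 167.3]
force: [-5.6, -2.0, 11.8]
width: 0.236
```

```bash
python3 -m handwheel '[[[0,-2.7,0],0,0.53],[[0,0,0],0,0.53],[[2.75,0,-2.68],0,0.53],[[2.75,0,-2.68],0,0.53],[[0,0,0],0,0.53],[[0,0,0],0,0.53],[[0,1.2,0],0,0.53],[[0,1.07,0],0,0.53],[[0,0,0],0,0.53],[[0,0,0],0,0.53],[[0,0,0],0,0.53]]'; python3 - <<'E'
from h import *
p=r.camera_params("wrist"); im=r.get_image("wrist"); cv2.imwrite("pics/w2.png",im); print(r.observe()['ee_pos'])
E
```

```text
t: 6.65
ee_pos: [433.3, 283.3, 17.3]
ee_rot: [-90.0, -0.0, 167.2]
force: [0.6, 0.1, -1.5]
width: 0.236
[433.40281734 283.45617588  17.64503896]
```

View pics/w2.png

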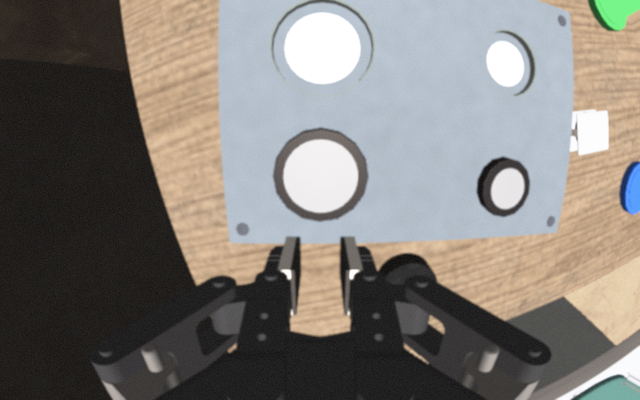

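```bash
python3 -m handwheel '[[[-0.4,0,0],0,0.53],[[-0.3,0,0],0,0.53],[[-0.25,0,0],0,0.53],[[-0.25,0,0],0,0.53],[[-0.25,0,0],0,0.53],[[-0.25,0,0],0,0.53],[[-0.25,0,0],0,0.53],[[-0.25,0,0],0,0.53],[[-0.25,0,0],0,0.53],[[-0.25,0,0],0,0.53],[[-0.25,0,0],0,0.53],[[-0.25,0,0],0,0.53]]'; python3 -m handwheel '[[[-0.25,0,0],0,0.53],[[-0.25,0,0],0,0.53],[[-0.25,0,0],0,0.53],[[-0.25,0,0],0,0.53],[[-0.15,0,0],0,0.53],[[0,0,0],0,0.53],[[0,0,0],0,0.53]]'; python3 - <<'E'
from h import *
p=r.camera_params("wrist"); im=r.get_image("wrist"); cv2.imwrite("pics/w3.png",im)
wmeasure(im,p,(230,0,560,230)); print(r.observe()['ee_pos'])
E
```

```text
t: 7.7
ee_pos: [464.5, 276.7, 17.6]
ee_rot: [-90.0, -0.0, 167.3]
force: [-0.7, -0.5, 0.4]
width: 0.235
t: 8.28
ee_pos: [475.6, 274.2, 17.6]
ee_rot: [-90.0, 0.0, 167.3]
force: [-0.2, 0.6, 0.1]
width: 0.238
white 1416 [502.7 140.3] [511. 163.]
[475.46852931 274.17378256  17.5440595 ]
```

View pics/w3.png

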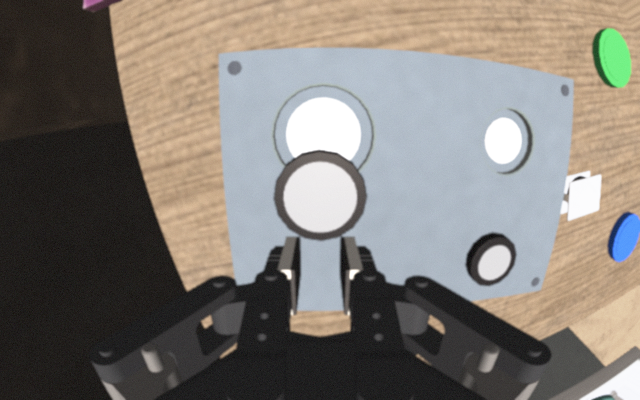

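```bash
python3 -m handwheel '[[[-0.2,0,0],0,0.53],[[-0.2,0,0],0,0.53],[[-0.2,0,0],0,0.53],[[-0.2,0,0],0,0.53],[[-0.2,0,0],0,0.53],[[-0.15,0,0],0,0.53],[[-0.15,0,0],0,0.53],[[-0.15,0,0],0,0.53],[[-0.15,0,0],0,0.53],[[-0.15,0,0],0,0.53],[[-0.15,0,0],0,0.53],[[-0.15,0,0],0,0.53]]'; python3 -m handwheel '[[[-0.15,0,0],0,0.53],[[-0.15,0,0],0,0.53],[[-0.1,0,0],0,0.53],[[0,0,0],0,0.53],[[0,0,0],0,0.53],[[0,0,0],0,0.53]]'; python3 - <<'E'
from h import *
p=r.camera_params("wrist"); im=r.get_image("wrist"); cv2.imwrite("pics/w4.png",im); print(r.observe()['ee_pos'])
E
```

```text
t: 9.33
ee_pos: [495.7, 269.7, 17.6]
ee_rot: [-90.0, -0.0, 167.3]
force: [-0.9, 1.0, -0.6]
width: 0.236
t: 9.83
ee_pos: [499.4, 268.8, 17.6]
ee_rot: [-90.0, -0.0, 167.3]
force: [-0.5, -0.0, -0.4]
width: 0.232
[499.36788429 268.81453085  17.57684216]
```

View pics/w4.png

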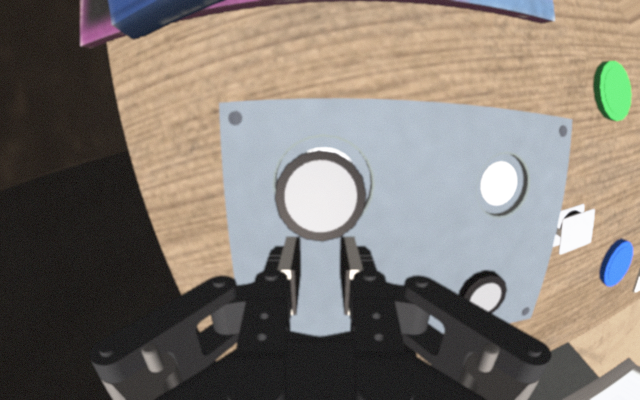

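```bash
python3 - <<'E'
from h import *
p=r.camera_params("wrist"); print(wcast(p,320,195,20),wcast(p,320,151,22),wcast(p,276,195,22),wcast(p,365,195,22),"rim top",wcast(p,323,135,14),wcast(p,274,184,14),wcast(p,372,184,14))
E
python3 -m handwheel '[[[-0.15,0,0],0,0.53],[[-0.15,0,0],0,0.53],[[-0.1,0,0],0,0.53],[[0,0,0],0,0.53],[[0,0,0],0,0.53],[[0,0,0],0,0.53]]'; python3 - <<'E'
from h import *
p=r.camera_params("wrist"); im=r.get_image("wrist"); cv2.imwrite("pics/w5.png",cv2.resize(im[100:290,200:560],None,fx=2,fy=2)); print(r.observe()['ee_pos'])
E
```

```text
[529.44969255 262.43845698] [549.900009   257.82469124] [534.49732174 282.27089094] [525.39367699 241.89950286] rim top [556.02983436 255.00038731] [538.21342539 283.45445198] [527.70503899 236.79112911]
t: 10.38
ee_pos: [503.3, 267.9, 17.6]
ee_rot: [-90.0, -0.0, 167.3]
force: [0.1, -0.2, 0.5]
width: 0.235
[503.29998537 267.93626094  17.60248384]
```

View pics/w5.png

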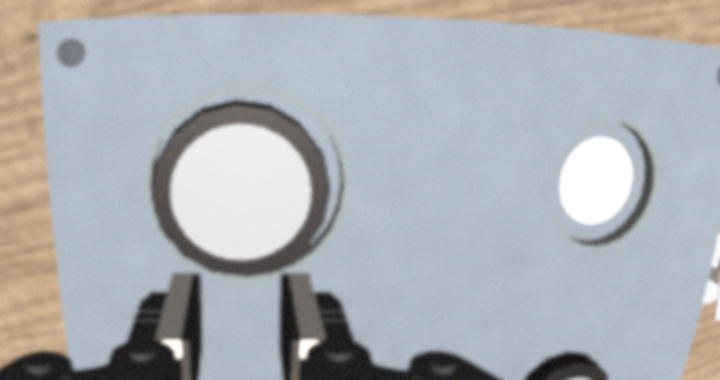

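The disc appears to be in the recess at crop (240,188), with its rim just inside the mouth. I back off, go behind the small disc and look again.

```bash
python3 -m handwheel '[[[1.0,0,0],0,0.53],[[0,-3.5,0],0,0.53],[[1.95,0,3.21],0,0.53],[[1.95,0,3.21],0,0.53],[[1.95,0,3.21],0,0.53],[[0,0,0],0.038,0.53],[[0,0,0],0,0.53],[[0,0,0],0,0.53],[[0,0,0],0,0.53]]'; python3 - <<'E'
from h import *
p=r.camera_params("wrist"); im=r.get_image("wrist"); cv2.imwrite("pics/w6.png",im); print(r.observe()['ee_pos'])
wmeasure(im,p,(120,20,500,230))
E
```

```text
t: 11.18
ee_pos: [415.6, 189.6, 52.8]
ee_rot: [-90.0, 0.0, 165.2]
force: [-0.0, -0.6, -0.0]
width: 0.236
[415.60614748 189.65602192  52.59090851]
white 2285 [442.7 114.3] [464.2  97.4]
white 1694 [161.1  81.3] [533.4 265.5]
white 1443 [323.7  63.2] [510.7 162.6]
white 1036 [323.4 177.6] [443.1 180.6]
dark 162.7 81.4 33.9 [529.9 258.9]
```

View pics/w6.png

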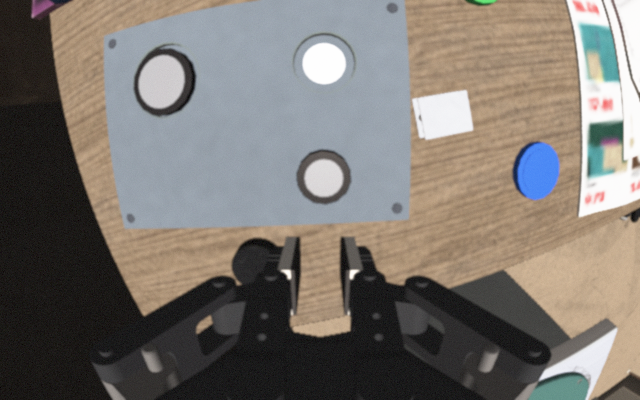

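```bash
python3 - <<'E'
from h import *
p=r.camera_params("wrist"); im=cv2.imread("pics/w6.png")
for z in(16,19,22): print(z,wcast(p,161.1,81.3,z).round(1), "small",wcast(p,323.4,177.6,z).round(1))
cv2.imwrite("pics/w6c.png",cv2.resize(im[35:130,115:215],None,fx=6,fy=6,interpolation=cv2.INTER_CUBIC))
E
```

```text
16 [531.2 261.4] small [444.8 180.2]
19 [530.4 259.9] small [445.5 180.1]
22 [529.6 258.4] small [446.1 180. ]
```

View pics/w6c.png

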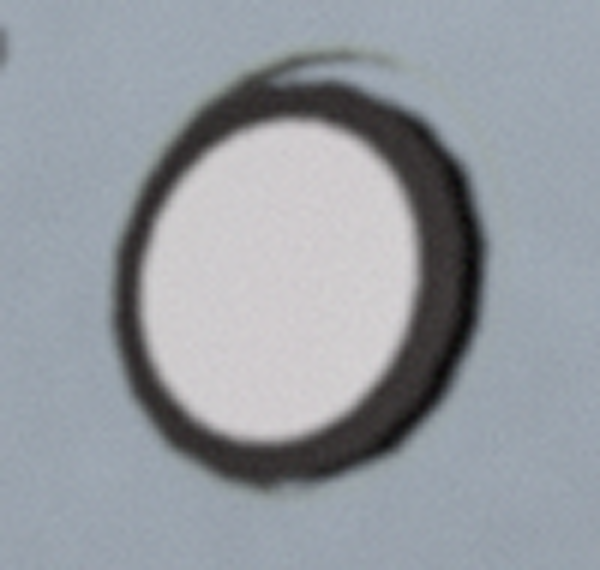

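```bash
python3 - <<'E'
from h import *
for n,s,box in(("w2",1,(270,125,372,235)),("w3",1,(270,150,372,240)),("w4",1,(270,150,372,240)),("w5",2,(140,95,344,280))):
    im=cv2.imread(f"pics/{n}.png"); x0,y0,x1,y1=box; c=im[y0:y1,x0:x1].min(2)
    m=(c>190).astype(np.uint8); m=cv2.morphologyEx(m,cv2.MORPH_OPEN,np.ones((3,3)))
    ks=cv2.findContours(m,cv2.RETR_EXTERNAL,cv2.CHAIN_APPROX_NONE)[0]
    for k in ks:
        if len(k)>60: e=cv2.fitEllipse(k); print(n,np.round((np.array(e[0])+[x0,y0])/s,1),np.round(np.array(e[1])/s,2),round(cv2.contourArea(k)/s/s))
E
```

```text
w2 [320.3 175.5] [71.73 73.49] 4140
w3 [319.9 196.5] [69.21 71.68] 3894
w4 [320.3 195.8] [70.53 70.93] 3928
w5 [120.2  95.7] [66.71 69.09] 3620
```

Same-pixel comparison: the glass is about 4 % smaller in w5 than in w3, which matches a drop of roughly 6 mm, so the large disc is seated. Now the small disc.

```bash
python3 -m handwheel '[[[0,1.75,0.12],0,0.53],[[0,1.75,0],0,0.53],[[0,0,0],0,0.53],[[0,0,0],0,0.53],[[-0.3,0,0],0,0.53],[[-0.3,0,0],0,0.53],[[-0.25,0,0],0,0.53],[[-0.25,0,0],0,0.53],[[-0.25,0,0],0,0.53],[[-0.25,0,0],0,0.53],[[-0.25,0,0],0,0.53],[[-0.25,0,0],0,0.53]]'; python3 -m handwheel '[[[-0.25,0,0],0,0.53],[[-0.25,0,0],0,0.53],[[-0.25,0,0],0,0.53],[[-0.25,0,0],0,0.53],[[-0.25,0,0],0,0.53],[[-0.25,0,0],0,0.53],[[-0.25,0,0],0,0.53],[[-0.25,0,0],0,0.53],[[-0.25,0,0],0,0.53],[[-0.25,0,0],0,0.53],[[0,0,0],0,0.53],[[0,0,0],0,0.53]]'; python3 - <<'E'
from h import *
p=r.camera_params("wrist"); im=r.get_image("wrist"); cv2.imwrite("pics/w7.png",im); print(r.observe()['ee_pos'])
wmeasure(im,p,(220,20,500,240))
E
```

```text
t: 12.23
ee_pos: [435.5, 182.4, 17.6]
ee_rot: [-90.0, -0.0, 165.1]
force: [-0.2, 0.1, 0.1]
width: 0.235
t: 13.23
ee_pos: [459.5, 176.0, 17.6]
ee_rot: [-90.0, -0.0, 165.1]
force: [-0.2, -0.5, -0.2]
width: 0.236
[459.39815779 176.05440887  17.51947788]
white 2156 [320.4 144.4] [511.  162.5]
white 1491 [319.9 212. ] [477.3 171.8]
dark 319.5 211.5 31.8 [481.2 170.9]
dark 320.5 196.5 28.6 [488.3 168.5]
dark 485.0 38.5 22.6 [545.9  69.1]
```

View pics/w7.png

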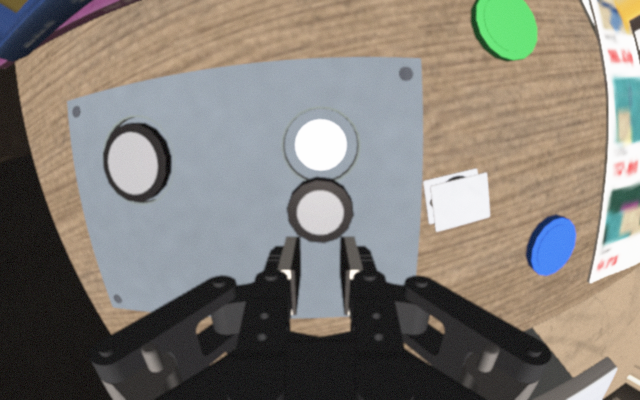

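The small disc sits squarely in the fingers at (320,210), in line with its recess at (320,144), about 30 mm to go.

```bash
python3 -m handwheel '[[[-0.25,0,0],0,0.53],[[-0.25,0,0],0,0.53],[[-0.25,0,0],0,0.53],[[-0.25,0,0],0,0.53],[[-0.2,0,0],0,0.53],[[-0.2,0,0],0,0.53],[[-0.2,0,0],0,0.53],[[-0.15,0,0],0,0.53],[[-0.15,0,0],0,0.53],[[-0.15,0,0],0,0.53],[[-0.15,0,0],0,0.53],[[-0.15,0,0],0,0.53]]'; python3 -m handwheel '[[[-0.15,0,0],0,0.53],[[-0.15,0,0],0,0.53],[[-0.15,0,0],0,0.53],[[-0.15,0,0],0,0.53],[[-0.1,0,0],0,0.53],[[0,0,0],0,0.53],[[0,0,0],0,0.53],[[0,0,0],0,0.53]]'; python3 - <<'E'
from h import *
p=r.camera_params("wrist"); im=r.get_image("wrist"); cv2.imwrite("pics/w8.png",im); print(r.observe()['ee_pos'])
for n in("w7","w8"):
    c=cv2.imread(f"pics/{n}.png")[175:242,280:362].min(2); m=(c>180).astype(np.uint8)
    for k in cv2.findContours(m,cv2.RETR_EXTERNAL,cv2.CHAIN_APPROX_NONE)[0]:
        if len(k)>60: e=cv2.fitEllipse(k); print(n,np.round(np.array(e[0])+[280,175],1),np.round(e[1],2),cv2.contourArea(k))
E
```

```text
t: 14.28
ee_pos: [482.2, 170.0, 17.6]
ee_rot: [-90.0, -0.0, 165.1]
force: [0.1, -0.4, 0.3]
width: 0.236
t: 14.95
ee_pos: [488.9, 168.3, 17.6]
ee_rot: [-90.0, -0.0, 165.1]
force: [-0.4, 0.1, 0.7]
width: 0.233
[488.83651741 168.26404942  17.58973404]
w7 [319.8 212.1] [42.5 44.6] 1488.0
w8 [320.  211.6] [40.92 42.77] 1373.0
```

The glass shrank by 4 % here too, so the small disc has dropped. I back off, lift and check both.

```bash
python3 -m handwheel '[[[1.2,0,0],0,0.53],[[0,0,0],0,0.53],[[0,-3,0],0,0.53],[[0,-3,0],0,0.53],[[0,-3,0],0,0.53],[[0.5,0,-2.5],0,0.53],[[0.5,0,-2.5],0,0.53],[[0,0,0],0,0.53],[[0,0,0],0,0.53],[[0,0,0],0,0.53],[[0,0,0],0,0.53]]'; python3 - <<'E'
from h import *
p=r.camera_params("wrist"); im=r.get_image("wrist"); print(r.observe()['ee_pos'])
c=im[80:260,190:450]; 
m=(c.min(2)>165).astype(np.uint8)
for q,a in blobs(m,150,4000):
    q=q+[190,80]; print(a,q.round(1),[wcast(p,*q,z).round(1) for z in(16,22)])
a=cv2.resize(c,(780,540),interpolation=cv2.INTER_CUBIC); cv2.imwrite("pics/w9.png",a)
cv2.imwrite("pics/scene9.png",r.get_image("scene")); cv2.imwrite("pics/top9.png",r.get_image("top"))
for n,b in(("top",(175,185,285,285)),("scene",(225,90,325,190))):
    A,B=[cv2.imread(f"pics/{n}{i}.png") for i in(0,9)]
    d=cv2.absdiff(A,B).max(2); print(n,[(q.round(),k) for q,k in blobs(d>50,12,9000)])
E
```

```text
t: 15.92
ee_pos: [480.3, 221.7, 107.4]
ee_rot: [-90.0, -0.0, 165.1]
force: [-0.3, -0.1, -0.0]
width: 0.234
[480.33737564 221.62989107 107.46310897]
1403 [253.  151.9] [array([531.6, 261.7]), array([532. , 260.2])]
589 [384.1 147.1] [array([509.3, 163.4]), array([510.3, 164.5])]
157 [446.6 179.1] [array([471.6, 117.2]), array([473.6, 119.5])]
top [(array([163., 228.]), np.int32(2392)), (array([246., 219.]), np.int32(83)), (array([229., 233.]), np.int32(32)), (array([242., 244.]), np.int32(19)), (array([281., 333.]), np.int32(255)), (array([310., 330.]), np.int32(14)), (array([259., 341.]), np.int32(177)), (array([290., 375.]), np.int32(3110)), (array([620., 390.]), np.int32(425))]
scene [(array([50., 21.]), np.int32(924)), (array([275.,  12.]), np.int32(205)), (array([267.,  37.]), np.int32(429)), (array([268.,  81.]), np.int32(105)), (array([ 23., 119.]), np.int32(1350)), (array([274., 103.]), np.int32(70)), (array([272., 120.]), np.int32(63)), (array([296., 121.]), np.int32(132)), (array([119., 177.]), np.int32(4726)), (array([267., 147.]), np.int32(52)), (array([294., 149.]), np.int32(82)), (array([ 36., 217.]), np.int32(1309)), (array([ 48., 258.]), np.int32(442)), (array([ 12., 373.]), np.int32(1447))]
```

View pics/w9.png

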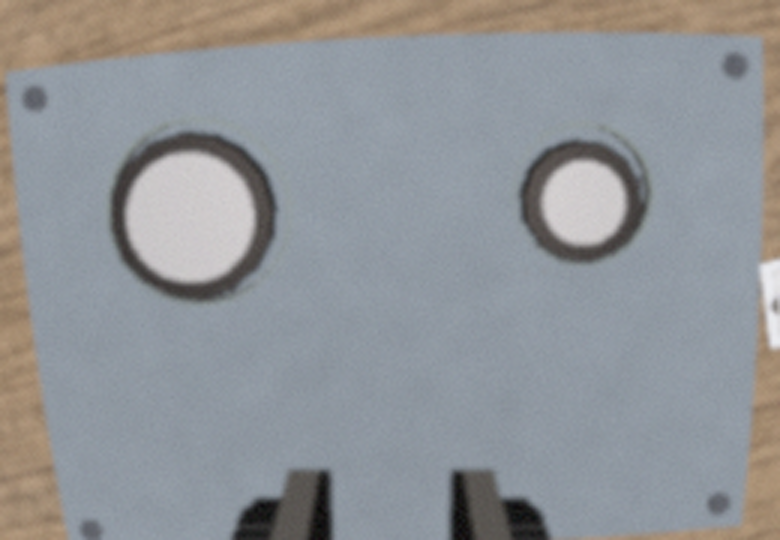

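```bash
python3 -c "
from cell import r
print(r.finish_job(), r.observe()['t'])"
```

```text
the job is handed in; nothing more can be done
the job is handed in; nothing more can be done
```

I pushed both black discs across the plate with the half-open fingertips behind them. Each dropped into its own recess, large first and then small, and I handed the job in at about 16 s.

- **Position:** In the last wrist picture each disc lies inside its recess mouth. The large one is about 1.5 mm off centre and the small one about 2 mm, which is all the play the recesses allow.
- **Depth and flatness:** At the same spot in the picture each glass shrank by about 4 %, as a 6 mm drop would give. Its outline kept the same shape, so I take both discs as lying flat.
- **Force:** The highest force I saw was about 13 N, when I touched the plate to find its height.
- **Other things on the table:** The before-and-after pictures show changes only at the discs and recesses and where the arm stood.
- **One disagreement:** The large disc dropped only within about 4 mm of its recess centre, not at the stated 9 mm.

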